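# Load the boot tester and lock its bayonet head

## Robot

A 6-joint arm with a two-finger parallel gripper is mounted at the origin on the work surface. World frame = base frame: x ahead of the robot, y to its left, z up, the work surface at z = 0. Lengths are in m, angles in rad, forces in N, time in s.
With the tool pointing down it reaches from about 0.425 to 0.925 m from the base axis. Payload 12.5 kg.
Tool frame: the origin (TCP) lies midway between the tips of the shut fingers; the grasp point (between the pads) lies 19 mm behind it; z points along the fingers, y is the line along which they close (so a half turn about z gives the same grasp; the last joint's range is limited). The gripper opens to 85 mm and grips with 20 to 120 N. Pads are 22 mm wide; open, the fingers measure 114 mm over their backs; the gripper's body (76 mm by 85 mm) begins 54 mm behind the grasp point. The pads swing forward as they close: fully open they stand 13 mm farther back than shut.
Start: joints at [1.222, 0.491, 1.559, -0, 1.092, -0.106], TCP at [0.15, 0.607, 0.231] pointing down, gripper open.
Joint ranges: [-3.1, 3.1], [-0.84, 2.19], [0.05, 2.79], [-1.13, 4.28], [0.06, 2.93], [-2.69, 2.69]. Speed limits (rad/s): [2.22, 2.22, 2.79, 3.14, 3.14, 3.14].

## Interface

Orientations are given as [roll, pitch, yaw] about the fixed x, y, z axes, in that order (R = Rz(yaw) Ry(pitch) Rx(roll)).
In Python, from station import observe, get_image, finish_job gives the robot as it stands.
- The arm moves only by the tool drive_tool, never from a script. Its argument "series" is a list of rows, each a list of 2 entries, a list of its own where there are three numbers: the shift along the world's x, y, z normalised to -1 to 1, where 1 is 0.5 m, then the turn, a rotation vector about the world's x, y, z normalised to -1 to 1, where 1 is 180 degrees. In form: [[[dx, dy, dz], [wx, wy, wz]], ...]. A call has 1 to 12 rows; each row is the pose to reach, as a shift and turn from the pose commanded when the call began, turning the shorter way round; what a row does not reach only later rows make up. A row lasts 1/10 s, in which the tool goes at most 50 mm and 8.59 degrees, less where a joint would pass 70% of its speed; a pose out of reach is approached as far as the arm can. A call with a number of a shift or a turn outside -1 to 1 is refused whole. A call with a gripper value outside its range is refused whole. "jaw" is the finger opening in mm, from 0 to 85.4, set as the call begins (left out, the last holds). The fingers move at their own pace and stop on an object; "newtons" is the grip in N (left out, the last holds). Time passes only in rows, so rows that repeat a pose let the fingers close. It gives the time, the measured TCP pose, the force, the opening and the grip force at its end, in the units of the state.
- observe(): the state, without advancing time (a new reading comes with each control period).
- get_image(name): name is "scene" or "top" or "wrist"; returns a dict with "pixels" (400x640x3 uint8, blue, green, red), "K" (3x3 intrinsics, pixels), "rvec" (rotation vector, rad) and "tvec" (3), from world to camera coordinates, as OpenCV has them; the wrist camera has in their place "hand_eye" (4x4, takes a point from camera to tool coordinates, whose origin is the TCP and whose axes are the flange's). Camera axes: x right, y down, z forward; pixel columns grow to the right and rows downward; lengths in m; the calibration is good to about 2 mm. A picture is of the moment at which its call begins: read the wrist's pose just before it. There is no depth.
- finish_job(): hands the job in; it is judged then, once.
The state is a dict: "time_s": time; "joints": joint angles; "qd": joint speeds; "joint_torque": joint torques, N m; "tcp_pos": TCP position; "ee_rot": TCP orientation; "ft_force": force on the tool from outside, world axes, zero at the start; "moment": the same for the moment, N m; "gripper_width": finger opening in m; "finger_force": force on a finger pad.
Only numpy, scipy, OpenCV 4.12 (cv2) and the standard library are available. Lean on these libraries where they do the work, as an engineer would, in place of code of your own. Each camera call takes 0.05 s, during which the arm holds its last target. There are 200 camera calls.

## Task

On the inspection bench, slide the grey tray with its three rubber boots into the bay of the tester until it is fully home against the stop. Then take the test head with the bar grip and the two lugs out of its stand, push it down into the bayonet socket on top of the tester until its flange is flush on the rim, and turn it clockwise (seen from above) about a quarter turn to its stop against the return spring. Finish while still gripping the head and holding it pressed down flush and fully turned, with the boots still in the tray and the other things on the bench left where they are.

Things in the scene. Friction and masses are not known exactly. Their poses are not given: they have to be found in the camera images.
- tester: White and grey bench tester, fixed. Origin on the table under the socket axis; x points from the bay mouth to the back, so the tray slides in along +x. A deck 108 mm wide at height 42 mm carries the aluminium socket, 84 mm outside, 68 mm high. Behind, from x=85 to 171 mm, stands a grey housing 108 mm wide, 113 mm high.
- bay (a point): Centre of the bay mouth on the table, at x=-55 mm of the tester, same axes. The bay is 80 mm wide, 36 mm high and 110 mm deep to its end stop; its floor is the table. Two steel guide wings 30 mm high flare out 37 mm in front of the mouth.
- socket (a point): Centre of the socket mouth at rim height, 68 mm above the table; axes as the tester's. Bore 48 mm in diameter. Two slots in the rim, across from each other, take the head's lugs when these lie along the tester's x (4 mm free on either side at radius 27 mm). The rim ledge is 6 mm thick; under it the lugs can turn clockwise only.
- ring_push (a joint): How far the lugs have pressed down the steel spring ring in the socket, m. 0 at rest: the lugs meet it with the flange 11 mm above the rim. 0.011: flange flush on the rim. From 0.007 the lugs clear the ledge and can turn. Spring force 7 N at 0, 10 N when flush. Let go, a turned head springs up 4 mm, lugs against the ledge.
- ring_turn (a joint): How far the spring ring is turned clockwise from above, rad: 0 at rest, 1.28 at the stop. Lugs entered straight turn freely about 0.15 rad before they push the ring's two dogs, so the head turns about 1.43 rad to the stop. Return torque 0.1 N m rising to 0.23 N m.
- head: Test head, steel, 220 g, 61 mm high, same after half a turn; origin centre of underside. Barrel 43 mm thick, nose tapered to 33 mm; two lugs 10 mm wide at heights 8 to 15 mm along its +x and -x to radius 29.5 mm; flange 72 mm wide at heights 25 to 31 mm (flush: origin 25 mm below rim); bar grip on top 46 mm along x, 14 mm along y, heights 31 to 61 mm.
- stand: Stand of the test head: plastic ring fixed to the table, 82 mm outside, 65 mm inside, 26 mm high; origin at the centre of its underside. The head hangs in it by its flange, origin 1 mm above the table, and lifts straight out.
- tray: Grey tray, 250 g. Origin under the centre of its box: 110 mm along x, 74 along y, 22 high, three pockets along x. Its +x end goes in first. Behind, on a tongue 40 mm wide, 5 mm thick, to x=-126 mm, stands a grip fin: centre x=-100 mm, 44 mm along x, 14 mm along y, top at 55 mm. Fully home: origin on the tester's origin, x axes parallel; the fin stays outside.
- boot0: Black rubber boot, 44 mm long, 24 mm wide, 25 mm high, 20 g, loose in the tray, in the pocket nearest the fin; origin at the centre of its underside.
- boot1: Black rubber boot, 44 mm long, 24 mm wide, 25 mm high, 20 g, loose in the tray, in the middle pocket; origin at the centre of its underside.
- boot2: Black rubber boot, 44 mm long, 24 mm wide, 25 mm high, 20 g, loose in the tray, in the leading pocket; origin at the centre of its underside.
- blank: Bystander: blank head without lugs, with a round knob instead of a bar grip, 53 mm high, flange 72 mm in diameter; it hangs in a second stand like the first. Origin at the centre of its underside.
- stack_a: Bystander: stack of four nested rubber boots, 44 x 24 mm, 58 mm high. Origin at the centre of its underside.
- stack_b: Bystander: stack of three nested rubber boots, 44 x 24 mm, 47 mm high. Origin at the centre of its underside.
- brush: Bystander: brush lying flat, handle to its -x.
- jar: Bystander: white jar, 60 mm in diameter, 90 mm high. Origin at the centre of its underside.
Things that resemble listed ones, but are neither listed nor needed, are in the scene too. Leave any yellow look-alike of the tray alone.

How it is judged:
By the outcome, as a careful person would: the job done as asked, in the order asked, and still so for the second after the job is handed in, while the arm keeps its last pose, push and grip.
It also fails if it takes over 56 s, if anything falls off the work surface, if the arm or the gripper's body presses on something with over 40 N, if the wrist force passes 120 N, or if a joint passes its speed limit or range.

## Working session

There is one attempt and no reset: what is moved stays moved. The work goes in short steps, Python scripts to look and compute and a tool call to move; the robot and the scene stay as the last step left them, time stands still between calls to the robot, and variables do not carry over. Pictures are saved under pics/ and viewed, at most 10 in all, crops included, and the job is handed in when it is done.

Besides the shell and the picture viewer there is one more tool, called after "Emit:" as name(argument=value, ...), one argument or row to a line, values as JSON. drive_tool: Moves the arm, as the interface text tells. Scaled input: -1 to 1 covers 0.5 m each way for a shift and 180 degrees each way for a turn. Its arguments: {"type":"object","properties":{"series":{"type":"array"},"jaw":{"type":"number"},"newtons":{"type":"number"}},"required":["series"]}

```bash
mkdir -p pics; ls; cat > h.py <<'E'
import numpy as np, cv2, pickle
from station import observe, get_image
def grab(n):
    s=observe(); d=get_image(n); d['state']=s; pickle.dump(d,open(f'{n}.pkl','wb')); return d
def load(n): return pickle.load(open(f'{n}.pkl','rb'))
def cam(d):
    if 'rvec' in d:
        R=cv2.Rodrigues(np.array(d['rvec'],float))[0]; return R,np.array(d['tvec'],float).ravel()
    from scipy.spatial.transform import Rotation as Ro
    T=np.eye(4); T[:3,:3]=Ro.from_euler('xyz',d['state']['ee_rot']).as_matrix(); T[:3,3]=d['state']['tcp_pos']
    W=np.linalg.inv(T@np.array(d['hand_eye'])); return W[:3,:3],W[:3,3]
def w(d,u,v,z):
    R,t=cam(d); r=R.T@np.linalg.inv(np.array(d['K']))@[u,v,1]; c=-R.T@t
    return c+r*(z-c[2])/r[2]
def proj(d,P):
    R,t=cam(d); p=(np.atleast_2d(P)@R.T+t)@np.array(d['K']).T; return p[:,:2]/p[:,2:]
E
python3 - <<'E'
from h import *
for n in('top','scene'):
    d=grab(n); cv2.imwrite(f'pics/{n}0.png',d['pixels']); R,t=cam(d); print(n,-R.T@t,d['K'][0])
print(observe())
E
```

```text
pics
top [0.48423513 0.06299073 0.95013771] [362.63898583   0.         315.64733738]
scene [1.42601457 0.4188011  0.82166794] [445.41807053   0.         323.05726185]
{'time_s': 0.1, 'joints': array([ 1.22240954e+00,  4.91506454e-01,  1.55937160e+00,  1.56947070e-05,
        1.09169802e+00, -1.05568299e-01]), 'qd': array([-1.06295452e-03, -1.21336135e-03, -1.87300879e-03,  1.21159507e-05,
        2.05056261e-03,  3.61496956e-04]), 'joint_torque': array([ 2.45078030e-03, -6.19442868e+01, -2.62024927e+01, -5.76595744e-05,
        2.89116244e-03,  1.39914235e-05]), 'tcp_pos': array([0.15016496, 0.60649749, 0.23078754]), 'ee_rot': array([-3.14061618e+00, -1.17467923e-04,  2.89876687e+00]), 'ft_force': array([ 0.20195912,  0.83143023, -0.60797243]), 'moment': array([-0.01444936, -0.01192645,  0.05375835]), 'finger_force': 0.0, 'gripper_width': 0.08549984003630987}
```

View pics/top0.png

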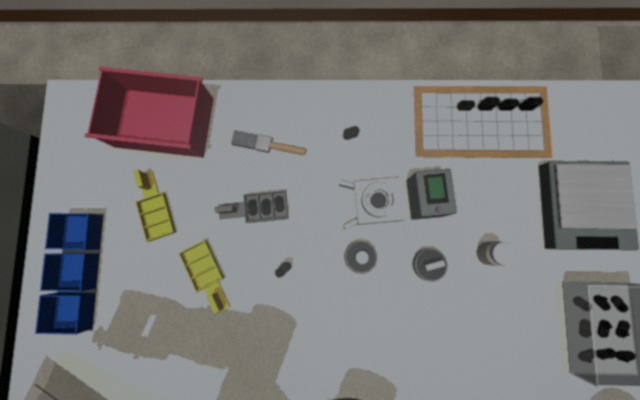

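View pics/scene0.png

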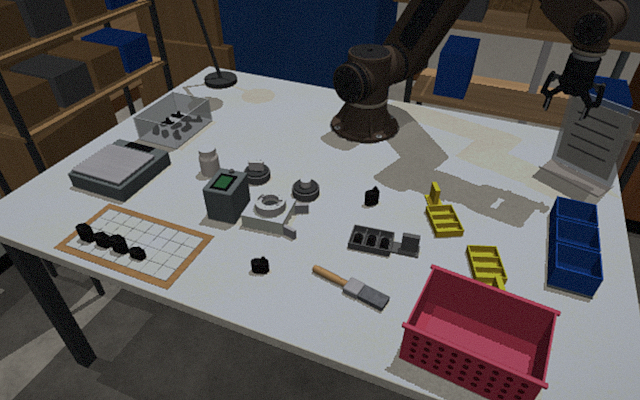

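The top view shows the grey tray at (265,206) with its fin at (228,210), the tester socket at (378,200), and wings at (345,185) and (350,222). The lugged head candidates are (430,264), which has a bar grip, and (361,257), which has a round knob and so is the blank. Next is an enlarged crop to confirm and measure.

```bash
python3 - <<'E'
from h import *
d=load('top')
c=cv2.resize(d['pixels'][165:290,205:465],None,fx=3,fy=3,interpolation=cv2.INTER_CUBIC)
c=cv2.convertScaleAbs(c,alpha=1.3,beta=10)
for u in range(210,465,10): cv2.line(c,((u-205)*3,0),((u-205)*3,4 if u%50 else 14),(0,0,255),1)
for v in range(170,290,10): cv2.line(c,(0,(v-165)*3),(4 if v%50 else 14,(v-165)*3),(0,0,255),1)
cv2.imwrite('pics/crop1.png',c)
for n,u,v,z in(('fin',228,209,.055),('boxc',266,206,.022),('sock',379,200,.068),('headgrip',433,265,.06),('hsg',435,188,.113)): print(n,w(d,u,v,z).round(4))
E
```

```text
fin [0.5775 0.3021 0.055 ]
boxc [0.5897 0.2126 0.022 ]
sock [ 0.6018 -0.0715  0.068 ]
headgrip [ 0.4468 -0.1998  0.06  ]
hsg [ 0.6251 -0.1946  0.113 ]
```

View pics/crop1.png

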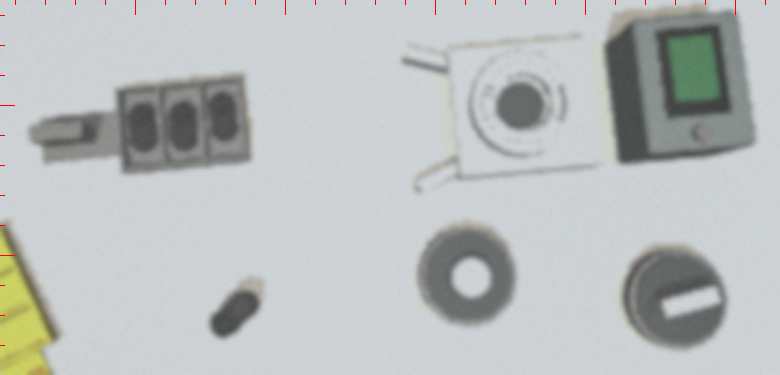

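The crop confirms the bar-grip head at px (435,265), while the blank at (361,257) has a round knob. The tray is grey, with its fin on the left and its leading end pointing toward the bay mouth at px (356,202).

```bash
cat > fit.py <<'E'
from h import *
from scipy.optimize import least_squares
def fit(d,M,px,x0):
    M=np.array(M,float)/1000; px=np.array(px,float)
    def P(q):
        c,s=np.cos(q[2]),np.sin(q[2]); return np.c_[q[0]+c*M[:,0]-s*M[:,1],q[1]+s*M[:,0]+c*M[:,1],M[:,2]]
    r=least_squares(lambda q:(proj(d,P(q))-px).ravel(),x0,x_scale=[.01,.01,.1]); return r.x,r.fun.reshape(-1,2).round(1)
E
python3 - <<'E'
from fit import *
d=load('top'); f=lambda L:[(205+(x+.5)/3-.5,165+(y+.5)/3-.5) for x,y in L]
for n,M,p,x0 in (('tray',[(-55,37,22),(55,37,22),(55,-37,22),(-55,-37,22)],[(117,89),(244,74),(250,160),(123,173)],(.59,.21,-1.6)),
 ('tester',[(-55,54,42),(-55,-54,42),(85,54,113),(171,54,113),(171,-54,113),(85,-54,113)],[(446,48),(460,179),(636,25),(738,12),(755,143),(648,160)],(.6,-.07,-1.6)),
 ('bar',[(-23,7,62),(23,7,62),(23,-7,62),(-23,-7,62)],[(661,302),(715,286),(723,301),(668,318)],(.45,-.2,-1.6))):
    q,r=fit(d,M,f(p),x0); print(n,q.round(4),np.degrees(q[2]).round(1),'\n',r.tolist())
for n,x,y,z in(('sock',519,103,.068),('finL',32,132,.055),('finR',84,130,.055)): print(n,w(d,*f([(x,y)])[0],z).round(4))
print(proj(d,[(.446,-.2,.032)]))
E
```

```text
tray [ 0.5899  0.2131 -1.4568] -83.5 
 [[-0.0, -0.3], [-0.3, 0.3], [0.3, -0.1], [0.1, 0.0]]
tester [ 0.6028 -0.0699 -1.4795] -84.8 
 [[-0.4, 1.0], [-1.0, -0.2], [-1.6, -1.7], [1.2, -0.3], [1.7, 1.9], [-0.1, -0.8]]
bar [ 0.4464 -0.2046 -1.2605] -72.2 
 [[0.1, -0.1], [0.4, -0.5], [-0.3, 0.2], [-0.2, 0.3]]
sock [ 0.6043 -0.0683  0.068 ]
finL [0.578 0.334 0.055]
finR [0.5801 0.2905 0.055 ]
[[429.69329071 264.79331196]]
```

Emit:
drive_tool(
  series=[
    [[0.857,-0.584,0.04],[0,0,-0.387]],
    [[0.857,-0.584,0.04],[0,0,-0.387]],
    [[0.857,-0.584,0.04],[0,0,-0.387]],
    [[0.857,-0.584,0.04],[0,0,-0.387]],
    [[0.857,-0.584,0.04],[0,0,-0.387]],
    [[0.857,-0.584,0.04],[0,0,-0.387]],
    [[0.857,-0.584,0.04],[0,0,-0.387]],
    [[0.857,-0.584,0.04],[0,0,-0.387]],
    [[0.857,-0.584,0.04],[0,0,-0.387]],
    [[0.857,-0.584,0.04],[0,0,-0.387]],
    [[0.857,-0.584,0.04],[0,0,-0.387]],
    [[0.857,-0.584,0.04],[0,0,-0.387]],
  ],
  jaw=85,
  newtons=60,
)

```text
time_s: 1.3
tcp_pos: [0.5804, 0.3129, 0.2505]
ee_rot: [-3.141, 0.0, 1.68]
ft_force: [-0.6, 0.8, 0.2]
gripper_width: 0.0851
finger_force: 0.0
```

Emit:
drive_tool(
  series=[
    [[0.0,-0.74,0.0],[0,0,0]],
    [[0.0,-0.74,0.0],[0,0,0]],
    [[0.0,-0.74,0.0],[0,0,0]],
    [[0.0,-0.74,0.0],[0,0,0]],
    [[0.0,-0.74,0.0],[0,0,0]],
    [[0.0,-0.74,0.0],[0,0,0]],
    [[0.0,-0.74,0.0],[0,0,0]],
    [[0.0,-0.74,0.0],[0,0,0]],
    [[0.0,-0.74,0.0],[0,0,0]],
    [[0.0,-0.74,0.0],[0,0,0]],
    [[0.0,-0.74,0.0],[0,0,0]],
  ],
)

```text
time_s: 2.4
tcp_pos: [0.5785, -0.0536, 0.2513]
ee_rot: [-3.141, -0.0, 1.685]
ft_force: [-0.6, -0.8, 0.4]
gripper_width: 0.0852
finger_force: 0.0
```

```bash
python3 - <<'E'
from h import *
d=grab('wrist'); cv2.imwrite('pics/w1.png',d['pixels']); R,t=cam(d); print(-R.T@t,R[2],d['K'],d['state']['tcp_pos'],d['state']['ee_rot'],d['state']['qd'])
print(proj(d,[(.6028,-.0699,.068),(.4464,-.2046,.062),(.58,.01,0)]))
E
```

```text
[0.57026924 0.02428387 0.39386759] [ 0.03486941 -0.30016563 -0.95324956] [[342.80140368   0.         318.9984447 ]
 [  0.         342.80140368 198.34572528]
 [  0.           0.           1.        ]] [ 0.57853549 -0.05355263  0.25132607] [-3.14149742e+00 -3.43853826e-04  1.68471911e+00] [ 1.98684867e-03  5.54071171e-05 -3.97668230e-03 -3.50475823e-03
  1.25984838e-03 -5.19504254e-03]
[[340.60566879 192.53978919]
 [184.63696058 291.20819881]
 [326.02578474 104.14757345]]
```

View pics/w1.png

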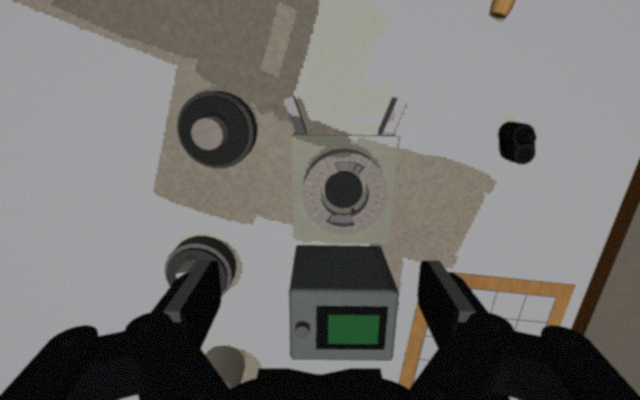

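The wrist view shows the socket at (343,193), the wings at (300,115) and (388,115), the blank at (215,130), and the lugged head at (203,265), partly hidden by a finger.

```bash
python3 - <<'E'
from h import *
d=load('wrist'); c=cv2.resize(d['pixels'][85:265,270:420],None,fx=3.3333,fy=3.3333,interpolation=cv2.INTER_CUBIC)
c=cv2.convertScaleAbs(c,alpha=1.4)
cv2.imwrite('pics/w1c.png',c); print(c.shape)
E
```

```text
(600, 500, 3)
```

View pics/w1c.png

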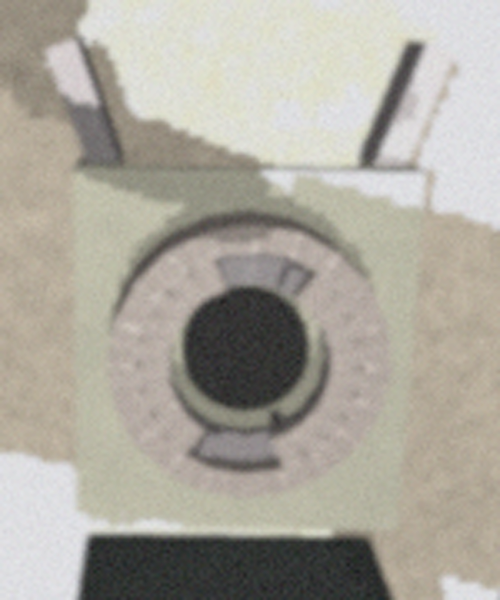

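```bash
python3 - <<'E'
from fit import *
d=load('wrist'); t=load('top')
g=lambda L:[(270+x*.3-.35,85+y*.3-.35) for x,y in L]
M=[(-55,-54,42),(-55,54,42),(0,0,68),(85,-54,42),(85,54,42)]
q,r=fit(d,M,g([(75,165),(430,170),(249,359),(78,512),(398,527)]),(.6,-.07,-1.48)); print(q.round(4),np.degrees(q[2]),r.tolist())
q,r=fit(d,M[:3],g([(75,165),(430,170),(249,359)]),(.6,-.07,-1.48)); print(q.round(4),np.degrees(q[2]),r.tolist())
c,s=np.cos(q[2]),np.sin(q[2]); T=lambda x,y,z:(q[0]+(c*x-s*y)/1000,q[1]+(s*x+c*y)/1000,z/1000)
img=cv2.imread('pics/w1c.png')
def dr(P,col):
    p=(proj(d,np.array(P))-[270,85])/.3; cv2.polylines(img,[p.astype(int)],False,col,1)
a=np.linspace(0,2*np.pi,90)
for R in(24,42): dr([T(R*np.cos(x),R*np.sin(x),68) for x in a],(0,0,255))
for sg in(1,-1): dr([T(sg*20,9,68),T(sg*31,9,68),T(sg*31,-9,68),T(sg*20,-9,68)],(255,0,0))
dr([T(-55,-54,42),T(-55,54,42),T(85,54,42),T(85,-54,42),T(-55,-54,42)],(0,160,0))
for sg in(1,-1): dr([T(-55,sg*40,0),T(-55,sg*40,30)],(0,0,255))
cv2.imwrite('pics/ov.png',img)
E
```

```text
[ 0.6066 -0.0637 -1.4768] -84.61430915742564 [[0.1, -7.6], [0.4, -7.0], [0.9, -5.4], [-0.3, 13.9], [-1.2, 11.0]]
[ 0.6071 -0.0704 -1.4757] -84.55194918338609 [[-0.1, -0.8], [-0.4, -0.3], [0.5, 1.2]]
```

View pics/ov.png

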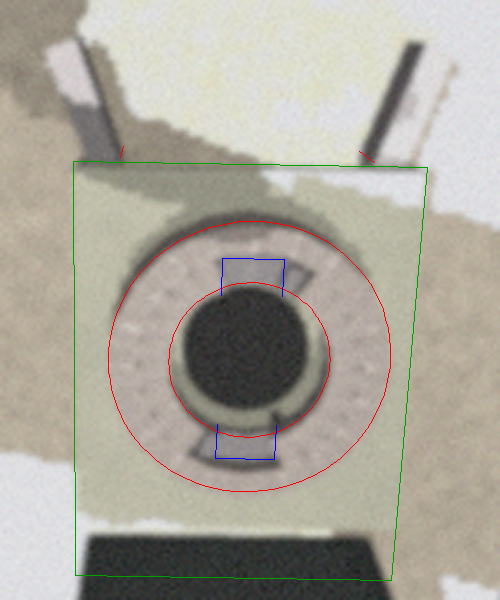

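Emit:
drive_tool(
  series=[
    [[0,0.74,0],[0,0,0]],
    [[0,0.74,0],[0,0,0]],
    [[0,0.74,0],[0,0,0]],
    [[0,0.74,0],[0,0,0]],
    [[0,0.74,0],[0,0,0]],
    [[0,0.74,0],[0,0,0]],
    [[0,0.74,0],[0,0,0]],
    [[0,0.74,0],[0,0,0]],
    [[0,0.74,-0.3],[0,0,0]],
    [[0,0.74,-0.3],[0,0,0]],
    [[0,0.74,-0.3],[0,0,0]],
    [[0,0.74,-0.3],[0,0,0]],
  ],
)

```text
time_s: 3.65
tcp_pos: [0.5754, 0.3139, 0.0953]
ee_rot: [-3.131, 0.003, 1.684]
ft_force: [-0.3, -1.0, 0.8]
gripper_width: 0.0848
finger_force: 0.0
```

Emit:
drive_tool(
  series=[
    [[0,0,-0.08],[0,0,0]],
    [[0,0,-0.12],[0,0,0]],
    [[0,0,-0.16],[0,0,0]],
    [[0,0,-0.16],[0,0,0]],
    [[0,0,-0.16],[0,0,0]],
  ],
)

```text
time_s: 4.15
tcp_pos: [0.5796, 0.3152, 0.0235]
ee_rot: [3.14, -0.001, 1.683]
ft_force: [0.0, 0.4, 0.5]
gripper_width: 0.0851
finger_force: 0.0
```

Emit:
drive_tool(
  series=[
    [[0,0,0],[0,0,0]],
    [[0,0,0],[0,0,0]],
    [[0,0,0],[0,0,0]],
    [[0,0,0],[0,0,0]],
    [[0,0,0],[0,0,0]],
    [[0,0,0],[0,0,0]],
    [[0,0,0],[0,0,0]],
    [[0,0,0],[0,0,0]],
    [[0,0,0],[0,0,0]],
    [[0,0,0],[0,0,0]],
  ],
  jaw=5,
  newtons=50,
)

```text
time_s: 5.15
tcp_pos: [0.579, 0.3148, 0.0217]
ee_rot: [3.141, -0.0, 1.683]
ft_force: [0.2, -0.4, 5.7]
gripper_width: 0.0131
finger_force: 49.6
```

Emit:
drive_tool(
  series=[
    [[0.0,-0.02,0],[0,0,-0.002]],
    [[0.0,-0.05,0],[0,0,-0.006]],
    [[0.001,-0.08,0],[0,0,-0.006]],
    [[0.001,-0.11,0],[0,0,-0.006]],
    [[0.002,-0.14,0],[0,0,-0.006]],
    [[0.002,-0.17,0],[0,0,-0.006]],
    [[0.003,-0.2,0],[0,0,-0.006]],
    [[0.003,-0.226,0],[0,0,-0.006]],
    [[0.003,-0.226,0],[0,0,-0.006]],
  ],
)

```text
time_s: 6.05
tcp_pos: [0.5805, 0.2001, 0.0217]
ee_rot: [3.141, 0.0, 1.663]
ft_force: [0.3, -5.4, 7.0]
gripper_width: 0.0134
finger_force: 49.9
```

```bash
python3 - <<'E'
from h import *
d=grab('top'); c=cv2.resize(d['pixels'][150:250,210:450],None,fx=3.3333,fy=3.3333,interpolation=cv2.INTER_CUBIC)
e=grab('wrist'); print(e['state']['tcp_pos'],e['state']['ee_rot'],e['state']['ft_force'])
c2=cv2.resize(e['pixels'][60:400],None,fx=.75,fy=.75)
o=np.zeros((333+255,800,3),np.uint8); o[:c.shape[0]]=c; o[333:333+255,:480]=c2; cv2.imwrite('pics/t2.png',o)
E
```

```text
[0.58053335 0.20037644 0.02171672] [3.14118003e+00 5.50788683e-04 1.66326729e+00] [ 0.07785482 -6.25359308  6.62417575]
```

View pics/t2.png

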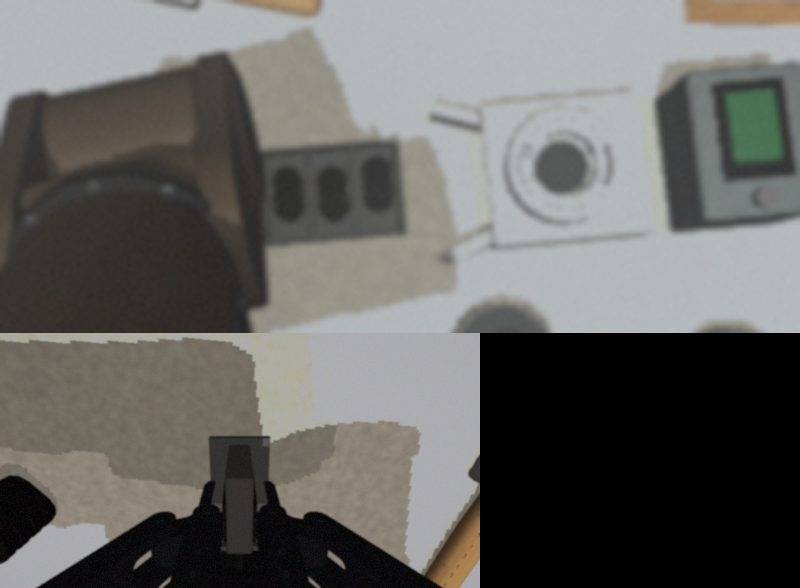

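The top view (upper half) shows the boots in the tray and the tray lined up with the mouth at crop (487,175), perhaps 3 mm low. I'll measure the offset between the two in this same image.

```bash
python3 - <<'E'
from fit import *
d=load('top'); f=lambda L:[(210+(x+.5)*.3-.5,150+(y+.5)*.3-.5) for x,y in L]
q,r=fit(d,[(55,37,22),(55,-37,22),(-55,37,22),(-55,-37,22)],f([(398,141),(405,232),(262,153),(268,244)]),(.58,.1,-1.48)); print(q,np.degrees(q[2]),r.tolist())
p,r=fit(d,[(-55,54,42),(-55,-54,42),(0,0,68)],f([(480,102),(494,247),(560,166)]),(.6,-.07,-1.48)); print(p,np.degrees(p[2]),r.tolist())
D=q[:2]-p[:2]
for a in(-84.6,np.degrees(p[2])):
    a=np.radians(a); print(D@[np.cos(a),np.sin(a)],D@[-np.sin(a),np.cos(a)])
E
```

```text
[ 0.58733763  0.09980703 -1.47703017] -84.62759495592451 [[0.6, -0.6], [1.0, 0.6], [-0.9, -0.6], [-0.7, 0.6]]
[ 0.6042113 -0.0705966 -1.4858727] -85.1342344752079 [[-0.3, 0.8], [-0.7, -0.3], [1.0, -0.4]]
-0.1712353215864685 -0.0007623929479213497
-0.17122076949583753 -0.0023589605934816807
```

Emit:
drive_tool(
  series=[
    [[0.004,-0.02,0],[0,0,0]],
    [[0.007,-0.05,0],[0,0,0]],
    [[0.01,-0.08,0],[0,0,0]],
    [[0.013,-0.11,0],[0,0,0]],
    [[0.016,-0.14,0],[0,0,0]],
    [[0.018,-0.165,0],[0,0,0]],
    [[0.021,-0.19,0],[0,0,0]],
    [[0.023,-0.215,0],[0,0,0]],
    [[0.025,-0.24,0],[0,0,0]],
    [[0.027,-0.265,0],[0,0,0]],
    [[0.029,-0.285,0],[0,0,0]],
    [[0.031,-0.305,0],[0,0,0]],
  ],
)

```text
time_s: 7.35
tcp_pos: [0.5958, 0.0492, 0.0217]
ee_rot: [3.141, -0.001, 1.664]
ft_force: [-1.3, 6.0, 6.8]
gripper_width: 0.0131
finger_force: 50.0
```

Emit:
drive_tool(
  series=[
    [[0.001,-0.01,0],[0,0,0]],
    [[0.002,-0.02,0],[0,0,0]],
    [[0.003,-0.03,0],[0,0,0]],
    [[0.003,-0.035,0],[0,0,0]],
  ],
)

```text
time_s: 7.75
tcp_pos: [0.5974, 0.0318, 0.0217]
ee_rot: [3.141, -0.0, 1.664]
ft_force: [-0.5, 6.3, 6.6]
gripper_width: 0.0136
finger_force: 49.9
```

Emit:
drive_tool(
  series=[
    [[0,-0.004,0],[0,0,0]],
    [[0,-0.008,0],[0,0,0]],
    [[0,-0.008,0],[0,0,0]],
  ],
)

```text
time_s: 8.05
tcp_pos: [0.5973, 0.0278, 0.0217]
ee_rot: [3.141, -0.0, 1.664]
ft_force: [-0.4, 3.4, 6.7]
gripper_width: 0.0137
finger_force: 50.0
```

Emit:
drive_tool(
  series=[
    [[0,-0.004,0],[0,0,0]],
    [[0,-0.008,0],[0,0,0]],
    [[0,-0.008,0],[0,0,0]],
  ],
)

```text
time_s: 8.35
tcp_pos: [0.5967, 0.027, 0.0217]
ee_rot: [-3.141, -0.003, 1.665]
ft_force: [-2.0, 29.2, 9.0]
gripper_width: 0.0138
finger_force: 50.3
```

Emit:
drive_tool(
  series=[
    [[0,0,0],[0,0,0]],
    [[0,0,0],[0,0,0]],
    [[0,0,0],[0,0,0]],
    [[0,0,0],[0,0,0]],
    [[0,0,0],[0,0,0]],
  ],
  jaw=45,
)

```text
time_s: 8.85
tcp_pos: [0.5972, 0.0234, 0.0212]
ee_rot: [-3.141, 0.0, 1.664]
ft_force: [-0.5, -0.7, -0.6]
gripper_width: 0.0454
finger_force: 0.0
```

Emit:
drive_tool(
  series=[
    [[0,0,0.06],[0,0,0]],
    [[0,0,0.16],[0,0,0]],
    [[0,0,0.26],[0,0,0]],
    [[0,0,0.36],[0,0,0]],
    [[-0.1,-0.15,0.36],[0,0,0.03]],
    [[-0.2,-0.3,0.36],[0,0,0.069]],
    [[-0.3,-0.453,0.36],[0,0,0.069]],
    [[-0.3,-0.453,0.36],[0,0,0.069]],
    [[-0.3,-0.453,0.36],[0,0,0.069]],
    [[-0.3,-0.453,0.36],[0,0,0.069]],
    [[-0.3,-0.453,0.36],[0,0,0.069]],
    [[-0.3,-0.453,0.36],[0,0,0.069]],
  ],
)

```text
time_s: 10.05
tcp_pos: [0.4472, -0.2031, 0.2014]
ee_rot: [3.141, 0.0, 1.879]
ft_force: [0.2, 0.1, -0.6]
gripper_width: 0.0449
finger_force: 0.0
```

```bash
python3 - <<'E'
from h import *
d=grab('top'); c=cv2.resize(d['pixels'][150:250,210:450],None,fx=3.3333,fy=3.3333,interpolation=cv2.INTER_CUBIC)
e=grab('wrist'); print(e['state']['tcp_pos'],e['state']['ee_rot'],e['state']['ft_force'])
print(proj(e,[(.4464,-.2046,.062)]))
c2=cv2.resize(e['pixels'],None,fx=.42,fy=.42)
c3=cv2.resize(e['pixels'][180:380,220:420],None,fx=1.3,fy=1.3,interpolation=cv2.INTER_CUBIC)
o=np.zeros((600,800,3),np.uint8); o[:c.shape[0]]=c; o[335:335+168,:c2.shape[1]]=c2; o[335:595,400:660]=c3; cv2.imwrite('pics/t3.png',o)
E
```

```text
[ 0.44747863 -0.20253257  0.20135814] [ 3.14133677e+00 -2.27315068e-05  1.88062245e+00] [0.38170087 0.26124468 0.46704011]
[[315.88389104 187.54517308]]
```

View pics/t3.png

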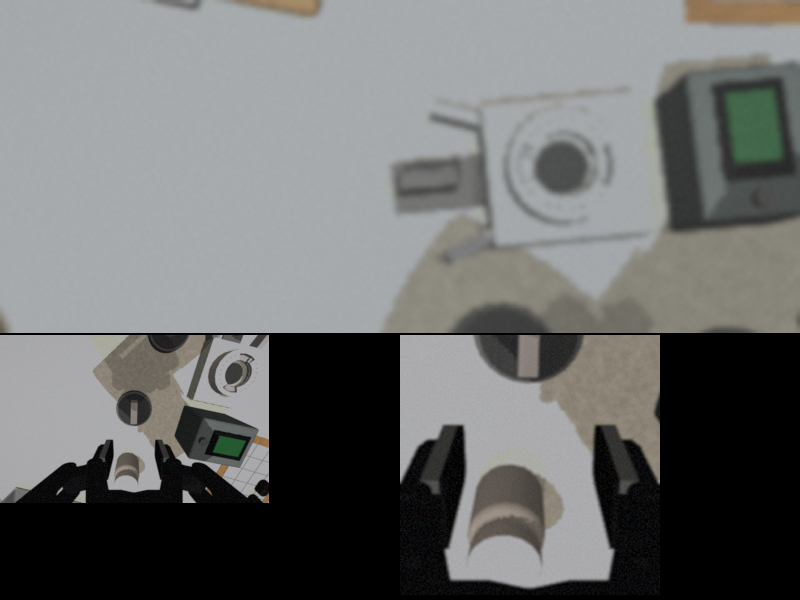

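The top crop shows the tray in the bay with only the tongue and fin outside (392–487), and the bystanders unmoved. The wrist view shows the bar upright at about (319,183) between the open fingers, with the jar farther back.

```bash
python3 - <<'E'
from fit import *
t=load('top'); f=lambda x,y:(210+(x+.5)*.3-.5,150+(y+.5)*.3-.5)
E=w(t,*f(394,190),.005); a=np.radians(-84.7); print('tongue end in tester x',(E[:2]-[.6042,-.0706])@[np.cos(a),np.sin(a)])
d=load('wrist'); g=cv2.cvtColor(d['pixels'],cv2.COLOR_BGR2GRAY); s=cv2.GaussianBlur(g,(3,3),0)[140:225,275:365]
th,_=cv2.threshold(s,0,255,cv2.THRESH_OTSU); 
n,l,st,ce=cv2.connectedComponentsWithStats((s>th).astype(np.uint8))
for i in range(1,n):
  if st[i,4]>60:
    r=cv2.minAreaRect(np.argwhere(l==i)[:,::-1].astype(np.float32)); c=np.array(r[0])+[275,140]
    print(st[i],c,r[1:],w(d,*c,.062)[:2],th)
E
```

```text
tongue end in tester x -0.12391568447379223
[   0    0   90   85 2453] [319.5 182. ] ((84.0, 89.0), 90.0) [ 0.44784919 -0.19899781] 92.0
[ 35  22  17  51 767] [318.48335648 186.99945068] ((15.558027267456055, 50.40534591674805), 1.9091525077819824) [ 0.44836787 -0.20346324] 92.0
```

Emit:
drive_tool(
  series=[
    [[0.002,-0.002,-0.1],[0,0,0]],
    [[0.002,-0.002,-0.2],[0,0,0]],
    [[0.002,-0.002,-0.26],[0,0,0]],
    [[0.002,-0.002,-0.3],[0,0,0]],
    [[0.002,-0.002,-0.328],[0,0,0]],
    [[0.002,-0.002,-0.328],[0,0,0]],
  ],
)

```text
time_s: 10.75
tcp_pos: [0.4482, -0.2025, 0.0357]
ee_rot: [-3.14, -0.002, 1.883]
ft_force: [-0.5, 0.3, 0.1]
gripper_width: 0.045
finger_force: 0.0
```

Emit:
drive_tool(
  series=[
    [[0,0,0],[0,0,0]],
    [[0,0,0],[0,0,0]],
    [[0,0,0],[0,0,0]],
    [[0,0,0],[0,0,0]],
    [[0,0,0],[0,0,0]],
    [[0,0,0],[0,0,0]],
    [[0,0,0],[0,0,0]],
  ],
  jaw=5,
  newtons=100,
)

```text
time_s: 11.45
tcp_pos: [0.4488, -0.2038, 0.0384]
ee_rot: [3.14, 0.001, 1.881]
ft_force: [1.6, 3.8, 6.5]
gripper_width: 0.0121
finger_force: 98.6
```

Emit:
drive_tool(
  series=[
    [[0,0,0.03],[0,0,0]],
    [[0,0,0.1],[0,0,0]],
    [[0,0,0.2],[0,0,0]],
    [[0,0,0.3],[0,0,0]],
    [[0,0,0.4],[0,0,0]],
    [[0.1,0.03,0.426],[0,0,-0.04]],
    [[0.2,0.06,0.426],[0,0,-0.0694]],
    [[0.31,0.088,0.426],[0,0,-0.0694]],
    [[0.31,0.088,0.426],[0,0,-0.0694]],
    [[0.31,0.088,0.426],[0,0,-0.0694]],
    [[0.31,0.088,0.426],[0,0,-0.0694]],
    [[0.31,0.088,0.426],[0,0,-0.0694]],
  ],
)

```text
time_s: 12.65
tcp_pos: [0.602, -0.1602, 0.2506]
ee_rot: [-3.141, -0.0, 1.662]
ft_force: [0.4, -0.3, -2.5]
gripper_width: 0.012
finger_force: 98.6
```

```bash
python3 - <<'E'
from h import *
d=grab('wrist'); s=d['state']; print(s['tcp_pos'],s['ee_rot'],s['ft_force'],s['gripper_width'])
p=proj(d,[(.606,-.0715,.068)])[0]; print(p)
u,v=map(int,p); x0,y0=u-75,max(0,v-75)
c=cv2.resize(d['pixels'][y0:y0+150,x0:x0+150],None,fx=4,fy=4,interpolation=cv2.INTER_CUBIC); c=cv2.convertScaleAbs(c,alpha=1.4)
c2=cv2.resize(d['pixels'],None,fx=.3,fy=.3)
o=np.zeros((600,800,3),np.uint8); o[:c.shape[0],:600]=c; o[:120,600:792]=c2; print(x0,y0); cv2.imwrite('pics/w4.png',o)
E
```

```text
[ 0.60203313 -0.16024538  0.25057656] [-3.14122373e+00 -1.05697866e-05  1.66222118e+00] [ 0.44672206 -0.2600007  -2.5480226 ] 0.01195112348363106
[331.58710749  78.21068979]
256 3
```

View pics/w4.png

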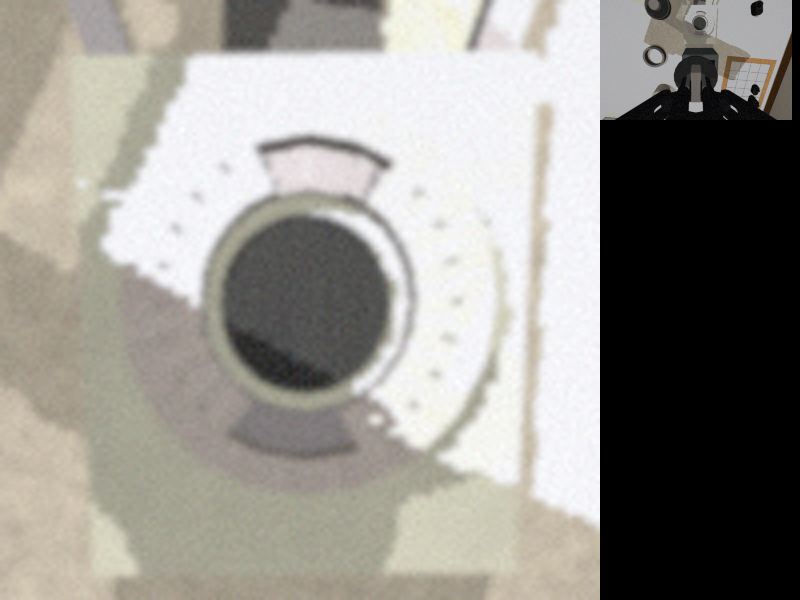

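The socket bore rim is centred at crop (308,300), or px (333,78). The slots lie near the image vertical and extend about 12° further clockwise, and the head is held upright.

```bash
python3 - <<'E'
from fit import *
d=load('wrist'); d['state']['ee_rot']; g=lambda x,y:(256+x/4-.4,3+y/4-.4)
for x,y,z in((308.5,300,.068),(311,303,.068)): print(w(d,*g(x,y),z))
a=[w(d,*g(x,y),.042) for x,y in((72,55),(545,52),(517,570),(95,575))]; print(np.round(a,4))
e=a[1]-a[0]; print(np.degrees(np.arctan2(e[1],e[0]))); 
for k in((275,195),(362,200),(258,150),(390,163),(230,435),(355,447)):
    D=w(d,*g(*k),.068)-w(d,*g(308.5,300),.068); print(k,np.hypot(*D[:2]).round(4),np.degrees(np.arctan2(D[1],D[0])).round(1))
E
```

```text
[ 0.60696148 -0.07089402  0.068     ]
[ 0.60758414 -0.07147356  0.068     ]
[[ 0.5483 -0.0221  0.042 ]
 [ 0.6565 -0.0116  0.042 ]
 [ 0.6678 -0.13    0.042 ]
 [ 0.5602 -0.1411  0.042 ]]
5.54922672154207
(275, 195) 0.023 114.5
(362, 200) 0.0237 66.2
(258, 150) 0.0327 115.5
(390, 163) 0.0331 63.5
(230, 435) 0.0343 -115.9
(355, 447) 0.0339 -65.6
```

Emit:
drive_tool(
  series=[
    [[0.01,0.08,0],[0,0,-0.008]],
    [[0.01,0.15,0],[0,0,-0.008]],
    [[0.01,0.178,-0.06],[0,0,-0.008]],
    [[0.01,0.178,-0.14],[0,0,-0.008]],
    [[0.01,0.178,-0.2],[0,0,-0.008]],
    [[0.01,0.178,-0.231],[0,0,-0.008]],
    [[0.01,0.178,-0.231],[0,0,-0.008]],
    [[0.01,0.178,-0.231],[0,0,-0.008]],
    [[0.01,0.178,-0.231],[0,0,-0.008]],
  ],
)

```text
time_s: 13.6
tcp_pos: [0.6087, -0.0712, 0.1363]
ee_rot: [3.139, 0.001, 1.637]
ft_force: [0.6, 0.6, -2.5]
gripper_width: 0.0122
finger_force: 98.7
```

Emit:
drive_tool(
  series=[
    [[-0.003,0,-0.02],[0,0,0]],
    [[-0.003,0,-0.04],[0,0,0]],
    [[-0.003,0,-0.06],[0,0,0]],
    [[-0.003,0,-0.07],[0,0,0]],
    [[-0.003,0,-0.08],[0,0,0]],
    [[-0.003,0,-0.08],[0,0,0]],
  ],
)

```text
time_s: 14.2
tcp_pos: [0.6065, -0.0707, 0.094]
ee_rot: [-3.141, -0.0, 1.638]
ft_force: [-0.5, -0.4, -1.9]
gripper_width: 0.0121
finger_force: 98.7
```

Emit:
drive_tool(
  series=[
    [[0,0,-0.008],[0,0,0]],
    [[0,0,-0.014],[0,0,0]],
    [[0,0,-0.02],[0,0,0]],
    [[0,0,-0.024],[0,0,0]],
    [[0,0,-0.024],[0,0,0]],
  ],
)

```text
time_s: 14.7
tcp_pos: [0.6071, -0.0709, 0.0831]
ee_rot: [3.141, 0.0, 1.638]
ft_force: [-0.7, 0.3, 5.4]
gripper_width: 0.0124
finger_force: 99.7
```

Emit:
drive_tool(
  series=[
    [[0,0,-0.003],[0,0,0]],
    [[0,0,-0.006],[0,0,0]],
    [[0,0,-0.006],[0,0,0]],
  ],
)

```text
time_s: 15.0
tcp_pos: [0.6071, -0.0709, 0.0805]
ee_rot: [3.14, 0.0, 1.638]
ft_force: [-0.3, 0.2, 7.5]
gripper_width: 0.0124
finger_force: 100.1
```

Emit:
drive_tool(
  series=[
    [[0,0,-0.002],[0,0,0]],
    [[0,0,-0.004],[0,0,0]],
    [[0,0,-0.004],[0,0,0]],
  ],
)

```text
time_s: 15.3
tcp_pos: [0.6072, -0.0708, 0.0804]
ee_rot: [3.139, 0.001, 1.638]
ft_force: [-7.1, 2.2, 27.2]
gripper_width: 0.0121
finger_force: 103.0
```

Emit:
drive_tool(
  series=[
    [[0,0,0.001],[0,0,-0.035]],
    [[0,0,0.001],[0,0,-0.07]],
    [[0,0,0.001],[0,0,-0.105]],
    [[0,0,0.001],[0,0,-0.14]],
    [[0,0,0.001],[0,0,-0.175]],
    [[0,0,0.001],[0,0,-0.21]],
    [[0,0,0.001],[0,0,-0.245]],
    [[0,0,0.001],[0,0,-0.28]],
    [[0,0,0.001],[0,0,-0.315]],
    [[0,0,0.001],[0,0,-0.35]],
    [[0,0,0.001],[0,0,-0.37]],
    [[0,0,0.001],[0,0,-0.37]],
  ],
)

```text
time_s: 16.5
tcp_pos: [0.608, -0.0715, 0.0804]
ee_rot: [3.138, -0.003, 0.474]
ft_force: [-0.6, -2.8, 18.2]
gripper_width: 0.012
finger_force: 101.8
```

```bash
python3 -c "
from h import *
s=observe(); print(s['tcp_pos'],s['ee_rot'],s['ft_force'],s['moment'],s['joints'])"
```

```text
[ 0.6080329  -0.07151231  0.08044712] [ 3.13827791e+00 -2.84513172e-03  4.73697168e-01] [-0.58700663 -2.80632213 18.17776281] [-0.36689823  0.46786287  0.03805206] [-2.24626530e-01  6.51434987e-01  1.73050348e+00 -1.03510222e-03
  7.55344154e-01  8.73229407e-01]
```

Emit:
drive_tool(
  series=[
    [[0,0,0],[0,0,-0.02]],
    [[0,0,0],[0,0,-0.04]],
    [[0,0,0],[0,0,-0.06]],
    [[0,0,0],[0,0,-0.07]],
    [[0,0,0],[0,0,-0.07]],
  ],
)

```text
time_s: 17.0
tcp_pos: [0.6081, -0.0718, 0.0805]
ee_rot: [3.138, -0.004, 0.255]
ft_force: [-0.8, -4.6, 17.9]
gripper_width: 0.0119
finger_force: 101.8
```

```bash
python3 -c "
from h import *
s=observe(); print(s['tcp_pos'],s['ee_rot'],s['ft_force'],s['moment'],s['joint_torque'][5])"
```

```text
[ 0.6081165  -0.07184601  0.08046099] [ 3.1384584  -0.00357917  0.25511949] [-0.76514494 -4.61258828 17.90864635] [-0.77461775  0.42750838  0.21448984] 0.6402920745313168
```

Emit:
drive_tool(
  series=[
    [[0,0,0],[0,0,-0.01]],
    [[0,0,0],[0,0,-0.02]],
    [[0,0,0],[0,0,-0.02]],
  ],
)

```text
time_s: 17.3
tcp_pos: [0.6081, -0.0719, 0.0805]
ee_rot: [3.138, -0.004, 0.194]
ft_force: [-1.9, -5.5, 18.7]
gripper_width: 0.012
finger_force: 102.2
```

```bash
python3 -c "
from h import *
s=observe(); print(s['tcp_pos'],s['ee_rot'],s['ft_force'],s['moment'],s['joint_torque'][5])"
```

```text
[ 0.60805732 -0.07189495  0.08046208] [ 3.13828602 -0.00350648  0.19396028] [-1.90891001 -5.46153519 18.66951048] [-0.76203414  0.48108887  0.99425665] 1.3884912058711052
```

Emit:
drive_tool(
  series=[
    [[0,0,-0.001],[0,0,-0.01]],
    [[0,0,-0.001],[0,0,-0.012]],
    [[0,0,-0.001],[0,0,-0.012]],
  ],
)

```text
time_s: 17.6
tcp_pos: [0.6081, -0.0719, 0.0804]
ee_rot: [3.138, -0.004, 0.158]
ft_force: [-3.2, -4.1, 23.0]
gripper_width: 0.0119
finger_force: 104.2
```

```bash
python3 -c "
from h import *
d=grab('top'); s=observe(); print(s['tcp_pos'],s['ee_rot'],s['ft_force'],s['moment'],s['joint_torque'][5],s['gripper_width'])
a=cv2.resize(d['pixels'][150:300,210:450],None,fx=2.2,fy=2.2); e=get_image('wrist')['pixels']; b=cv2.resize(e[150:380,200:440],None,fx=1.1,fy=1.1)
o=np.zeros((600,800,3),np.uint8); o[:a.shape[0],:a.shape[1]]=a; o[340:340+b.shape[0],:b.shape[1]]=b
sc=get_image('scene')['pixels'][160:290,190:360]; c=cv2.resize(sc,None,fx=2.8,fy=1.9); c=cv2.resize(sc,None,fx=1.9,fy=1.9); o[340:340+c.shape[0],290:290+c.shape[1]]=c
cv2.imwrite('pics/end.png',o)"
```

```text
[ 0.60814585 -0.07187951  0.08043009] [ 3.13788785 -0.00389752  0.15863154] [-2.89838416 -5.45960498 23.50151416] [-0.72914841  0.70786855  1.62278761] 1.631138026714325 0.012159239831098663
```

View pics/end.png

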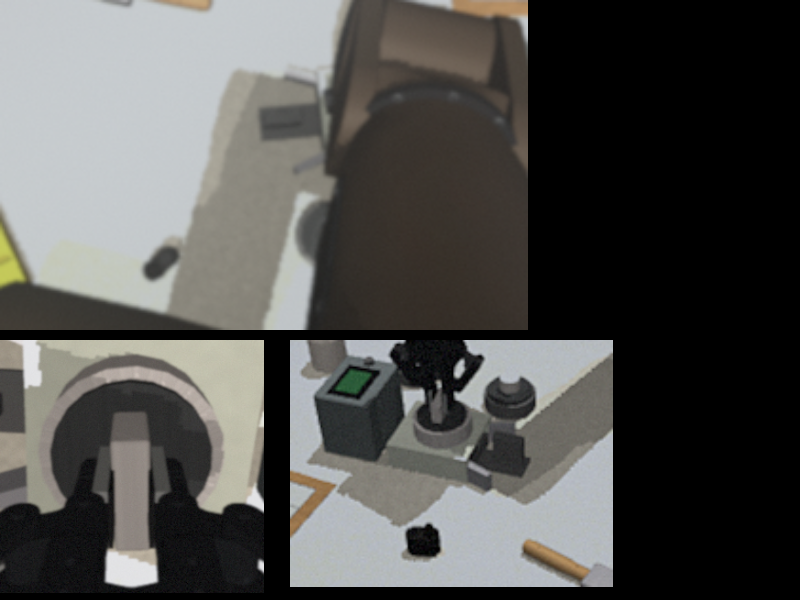

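The final view shows the flange seated inside the rim with the head still gripped and the tray home. The turning moment is about 1.6 N m, far above the spring's 0.23, so the head is hard against its stop, and it is pressed down with about 23 N.

```bash
python3 -c "
from station import finish_job
print(finish_job())"
```

```text
the job is handed in; nothing more can be done
None
```

I handed the job in at about 17.6 s: the tray is home against the stop, and the head is flush, turned clockwise to its stop, and still gripped and pressed down at about 23 N; the system gave no verdict back.

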